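# Uncover the charm case and hold its lid open at 50 degrees

### The arm

A 6-joint arm with a two-finger parallel gripper is mounted at the origin on a cart in front of the work surface, level with it; the furniture and walls round the work are solid. World frame = base frame: x ahead of the robot, y to its left, z up, the work surface at z = 0. Lengths are in m, angles in degrees, forces in N, time in s.
With the tool pointing down it reaches from about 0.275 to 0.75 m from the base axis. Payload 10.2 kg.
Tool frame: the origin (TCP) lies at the very end of the fingers, on their centre line; the grasp point (between the pads) lies 19 mm behind it; y points along the fingers, z is the direction in which the jaws open and shut, and the axes are right-handed (so a half turn about y gives the same grasp; the last joint's range is limited). The gripper opens to 88 mm and grips with 3 to 60 N. Pads are 18 mm wide; open, the fingers measure 123 mm over their backs; the gripper's body (75 mm by 187 mm) begins 45 mm behind the grasp point.
Start: joints at [-78.117, 17.928, 85.812, -0, 76.261, -12.8], TCP at [0.219, -0.477, 0.239] pointing down, gripper open.
Joint ranges: [-168.41, 168.41], [-55.51, 124.54], [10.69, 146.95], [-70.63, 250.63], [1, 178], [-165.06, 165.06]. Speed limits (degrees/s): [136.94, 136.94, 172.46, 180, 180, 180].

### API

Orientations are given as [roll, pitch, yaw] about the fixed x, y, z axes, in that order (R = Rz(yaw) Ry(pitch) Rx(roll)).
In Python, from plant import arm gives the robot as it stands. The module is installed in compiled form; this text tells all that it offers.
- The arm moves only by the tool apply_moves, never from a script. Its argument "moves" is a list of rows, each an object with "fingers": the opening in per cent of the stroke, from 0 (shut) to 100 (fully open); "translation": the shift along the tool's x, y, z in mm, a list of three; "rot": the turn, a rotation vector about the tool's x, y, z in degrees, a list of three. In form: [{"fingers": fingers, "translation": [x, y, z], "rot": [ax, ay, az]}, ...]. A call has 1 to 12 rows; each row shifts and turns the pose as measured when the row begins, along the tool's axes as they then stand; what a row does not reach is not made up. A row lasts 1/10 s, in which the tool goes at most 50 mm and 8.59 degrees, less where a joint would pass 70% of its speed; a pose out of reach is approached as far as the arm can. A call is refused whole if a number of a shift passes 50 or a number of a turn 8.59, either way. A call with a gripper value outside its range is refused whole. The fingers move at their own pace and stop on an object; "squeeze" is the grip in N (left out, the last holds). Time passes only in rows, so rows that do not move let the fingers close. It gives the time, the measured TCP pose, the force and the opening at its end, in the units of the state.
- arm.get_obs(): the state, without advancing time (a new reading comes with each control period).
- arm.read_camera(name): name is "scene" or "top" or "wrist"; returns a dict with "img" (384x512x3 uint8, red, green, blue), "fx", "fy", "cx", "cy" (pixels), "world_from_camera" (4x4, takes a point from camera to world coordinates). Camera axes: x right, y down, z forward; pixel columns grow to the right and rows downward; lengths in m; the calibration is good to about 2 mm. A picture is of the moment at which its call begins. There is no depth.
- arm.finish_job(): hands the job in, once; it reports no verdict.
The state is a dict: "clock": time; "q": joint angles; "qd": joint speeds; "joint_efforts": joint torques, N m; "tcp_pos": TCP position; "orientation": TCP orientation; "wrist_force": force on the tool from outside, world axes, zero at the start; "moment": the same for the moment, N m; "width": finger opening in m.
Only numpy, scipy, OpenCV 4.12 (cv2) and the standard library are available. Lean on these libraries where they do the work, as an engineer would, in place of code of your own. Each camera call takes 0.05 s, during which the arm holds its last target.

### The job

Lift the loose pale wooden dust cover off the charm display case by its knob and set it down flat, right way up, on the clear worktop to the left of the case, without dropping it. Then raise the case's hinged clear lid by its brass handle to 50 degrees from closed and keep holding it there, so that a customer can choose a charm: the lid falls shut if let go, so finish while the gripper still holds it open. Leave the eyelet tin, the navy thread spool and the beeswax block where they are.

Things in the scene. Friction and masses are not known exactly. Their poses are not given: they have to be found in the camera images.
- display_case: dark wooden display case fixed to the worktop, 104 (x) x 134 (y) x 45 mm high, open on top under its lid, four charms inside. Origin at the centre of its underside; -x is its front (towards the robot, where the lid's handle is), z up. Its yaw varies. The worktop to its left (+y side) is clear for at least 0.22 m beyond its side.
- lid_hinge (a point): point on the lid's hinge axis, midway along it: 52 mm behind (+x of) the case's centre and 49 mm above the worktop. The axis runs along the case's y; the point's axes are the case's.
- case_lid (a joint): angle of the lid in rad: 0 closed and level, grows as the front edge rises; 50 degrees is 0.873, upright 1.571. The lid (dark frame 104 x 134 x 8 mm, clear pane that looks milky white closed, 0.22 kg) turns freely and falls shut from below upright.
- lid_handle (a point): middle of the round brass handle bar of the lid, 10 mm thick and 68 mm long, parallel to the hinge axis, 142 mm from the hinge axis in the plane of the lid. Closed, its centre is 49 mm above the worktop with nothing beneath it. Two arms, 7 mm thick and 68 mm apart, join it to the lid's front edge, leaving an opening 33 mm deep and 60 mm wide between bar and edge for a finger; the bar can turn between gripped fingers. The point's axes turn with the lid.
- dust_cover: loose pale wooden dust cover that at first lies on the closed lid: plate 118 (x) x 148 (y) x 5 mm with a 14 mm skirt round its lower edge (4 mm thick, open at the front middle for the lid's handle arms), 0.16 kg. Origin at the centre of the skirt's lower edge, z up through the knob; 39 mm above the worktop at first, 0 when set down. About 3 mm play round the lid.
- cover_knob (a point): grip point on the cover's upright brass knob (20 mm diameter, 32 mm high, at the plate's centre): 22 mm above the plate's upper face, 41 mm above the skirt's lower edge, 10 mm below the knob's top.
- eyelet_tin_mid (a point): small round pale wooden tin, 62 mm across, 23 mm high, loose, stands on the worktop to the right (-y side) of the case, not to be moved. Point at its centre, half-way up.
- spool_navy_mid (a point): wooden spool of navy thread, 48 mm across, 32 mm high, standing on end, loose, stands on the worktop to the right (-y side) of the case, not to be moved. Point at its centre, half-way up.
- thread_block_mid (a point): honey-coloured beeswax block, 30 x 46 x 18 mm, loose, stands on the worktop to the right (-y side) of the case, not to be moved. Point at its centre, half-way up.

How it is judged (in metres and radians):
On the way:
1. the dust cover lies flat and right way up on the worktop left of the case, let go, with the lid still closed (y of cover_knob in the frame of display_case above 0.08 m and height (world z) of cover_knob between 0.035 and 0.049 m and angle between cover_knob's own z axis and vertical below 0.1 rad and linear speed of dust_cover below 0.03 m/s and contact force between the fingers and dust_cover below 0.1 N and value of joint case_lid below 0.15 rad), for 0.2 s.
At the end, for the whole second after the job is handed in: Lid still at 50 degrees from closed, within 7.5 (joint 0.743 to 1.003), held by the fingers (over 0.3 N), not propped by the cover; cover at rest, flat and right way up on the worktop left of the case (tilt under 0.1 rad); tin, spool and block within 15 mm of their start (value of joint case_lid between 0.743 and 1.003 rad and velocity of joint case_lid between -0.05 and 0.05 rad/s and contact force between the fingers and case_lid above 0.3 N and contact force between dust_cover and case_lid below 0.05 N and y of cover_knob in the frame of display_case above 0.08 m and height (world z) of cover_knob between 0.035 and 0.049 m and angle between cover_knob's own z axis and vertical below 0.1 rad and linear speed of dust_cover below 0.03 m/s and distance of each of eyelet_tin_mid, spool_navy_mid, thread_block_mid from where it was at the start of the episode below 0.015 m); the arm keeps its last pose, push and grip.
It fails at once if the lid is opened (over 0.2 rad) before the cover is down on the worktop (value of joint case_lid above 0.2 rad and height (world z) of cover_knob above 0.055 m).
It fails at once if the cover is dropped (falls freely onto the worktop at over 0.6 m/s, a drop of about 2 cm) (height (world z) of cover_knob below 0.07 m and linear speed of dust_cover above 0.6 m/s and contact force between the fingers and dust_cover below 0.1 N).
It fails at once if the tin, spool or block is moved by more than 15 mm (distance of any of eyelet_tin_mid, spool_navy_mid, thread_block_mid from where it was at the start of the episode above 0.015 m).
It also fails if it takes over 45 s, if anything falls off the work surface, if the arm or the gripper's body presses on something with over 40 N, if the wrist force passes 120 N, or if a joint passes its speed limit or range.

## Working session

There is one attempt and no reset: what is moved stays moved. The work goes in short steps, Python scripts to look and compute and a tool call to move; the robot and the scene stay as the last step left them, time stands still between calls to the robot, and variables do not carry over. Pictures are saved under pics/ and viewed, and the job is handed in when it is done.

Besides the shell and the picture viewer there is one more tool, called after "Request:" by a JSON object that holds its "method" and its "body", one argument or row to a line. apply_moves: Moves the arm, as the interface text tells. Its arguments: {"type":"object","properties":{"moves":{"type":"array"},"squeeze":{"type":"number"}},"required":["moves"]}

```bash
mkdir -p pics
python3 - <<'E'
from plant import arm
import cv2,numpy as np
print(arm.get_obs())
for n in ["scene","top","wrist"]:
    c=arm.read_camera(n); cv2.imwrite(f"pics/{n}0.png",c["img"][:,:,::-1])
    print(n,c["fx"],c["fy"],c["cx"],c["cy"]);print(np.round(c["world_from_camera"],4).tolist())
E
```

```text
{'clock': 0.0, 'q': array([-7.81165368e+01,  1.79576073e+01,  8.58526690e+01,  8.01010411e-04,
        7.62617543e+01, -1.27991210e+01]), 'qd': array([-0.00081812,  0.07018555, -0.12596211, -0.06978936,  0.02597019,
       -0.05902457]), 'joint_efforts': array([ 7.97997727e-04, -4.02211690e+01, -2.52271020e+01,  6.95274398e-02,
        3.52455850e-02, -1.15220801e-04]), 'tcp_pos': array([ 0.21918227, -0.47679027,  0.23818629]), 'orientation': array([-9.00700685e+01,  1.67157185e-02, -1.55317617e+02]), 'wrist_force': array([ 0.01864182,  0.01024545, -0.00448178]), 'moment': array([-0.03944039, -0.0375906 ,  0.04794367]), 'width': 0.088035483916797}
scene 419.74969155357337 419.74969155357337 258.0931449829071 189.1745620767191
[[-0.758, -0.34, 0.5566, 0.017], [-0.6518, 0.4278, -0.6263, 0.5766], [-0.0252, -0.8375, -0.5459, 0.5416], [0.0, 0.0, 0.0, 1.0]]
top 365.8154842059802 365.8154842059802 263.39227239000655 193.2423074093131
[[-0.0118, -0.9976, 0.0679, 0.4281], [-0.9995, 0.0099, -0.0292, 0.0411], [0.0284, -0.0682, -0.9973, 0.909], [0.0, 0.0, 0.0, 1.0]]
wrist 291.53944249325895 291.53944249325895 254.56877738086266 193.75650872822857
[[0.4169, -0.8666, -0.2744, 0.2901], [-0.909, -0.3977, -0.125, -0.4458], [-0.0008, 0.3015, -0.9535, 0.3844], [0.0, 0.0, 0.0, 1.0]]
```

View pics/top0.png

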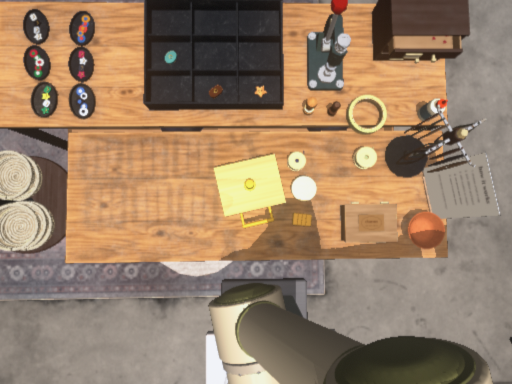

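View pics/scene0.png

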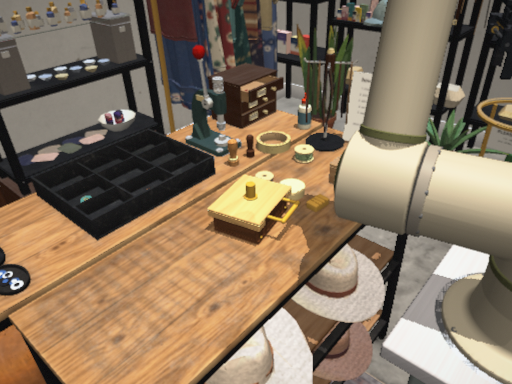

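The top view shows the cover near (250,186), the knob at (250,184), the handle bar at about (257,222) and the three small objects to the right of the case. Next I'll measure these.

```bash
cat > h.py <<'E'
import numpy as np,cv2
def ray(c,u,v,z):
    T=np.array(c["world_from_camera"]);d=T[:3,:3]@np.array([(u-c["cx"])/c["fx"],(v-c["cy"])/c["fy"],1.])
    o=T[:3,3];return o+d*(z-o[2])/d[2]
def proj(c,p):
    T=np.array(c["world_from_camera"]);q=T[:3,:3].T@(np.array(p)-T[:3,3]);return [c["fx"]*q[0]/q[2]+c["cx"],c["fy"]*q[1]/q[2]+c["cy"]]
E
python3 - <<'E'
from plant import arm
from h import *
c=arm.read_camera("top");im=c["img"];hsv=cv2.cvtColor(im,cv2.COLOR_RGB2HSV)
for p in [(235,200),(250,184),(257,222),(304,188),(297,160),(302,219),(265,165),(200,200)]:print(p,im[p[1],p[0]],hsv[p[1],p[0]])
m=cv2.inRange(hsv,(24,90,150),(34,255,255));m[:, :205]=0;m[:,292:]=0;m[:145]=0;m[235:]=0
cv2.imwrite("pics/m1.png",cv2.resize(np.hstack([m[140:240,190:330],]),None,fx=4,fy=4,interpolation=0))
cv2.imwrite("pics/z1.png",cv2.resize(im[140:240,190:330,::-1],None,fx=5,fy=5,interpolation=cv2.INTER_CUBIC))
k=cv2.morphologyEx(m,cv2.MORPH_OPEN,np.ones((9,9)))
cs,_=cv2.findContours(k,0,2);b=max(cs,key=cv2.contourArea);r=cv2.minAreaRect(b);print(r)
bp=cv2.boxPoints(r);w=np.array([ray(c,*p,.058) for p in bp]);print(w.round(4),w.mean(0));
for i in range(4):
    d=w[(i+1)%4]-w[i];print(np.linalg.norm(d),np.degrees(np.arctan2(d[1],d[0])))
for p,z in [((250,183),.09),((257,222),.049),((304,188),.023),((297,160),.032),((302,219),.018),((68,130),0),((68,262),0),((445,258),0)]:print(p,ray(c,*p,z).round(4))
E
```

```text
(235, 200) [244 245 168] [ 30  80 245]
(250, 184) [245 239  92] [ 29 159 245]
(257, 222) [243 220  81] [ 26 170 243]
(304, 188) [243 244 236] [ 34   8 244]
(297, 160) [102  91 111] [137  46 111]
(302, 219) [192 140  60] [ 18 175 192]
(265, 165) [244 245 166] [ 30  82 245]
(200, 200) [233 181 125] [ 16 118 233]
((250.0, 185.0), (8.0, 8.0), 90.0)
[[0.5151 0.0565 0.058 ]
 [0.5149 0.0378 0.058 ]
 [0.4962 0.038  0.058 ]
 [0.4964 0.0566 0.058 ]] [0.50565222 0.04723114 0.058     ]
0.01867223316351122 -90.51121610134096
0.01874840643712545 179.42281546172313
0.018644322744178696 89.45288074357032
0.018736712019875312 -0.49186605883564466
(250, 183) [0.5072 0.047  0.09  ]
(257, 222) [0.4193 0.0317 0.049 ]
(304, 188) [ 0.5003 -0.084   0.023 ]
(297, 160) [ 0.5678 -0.0671  0.032 ]
(302, 219) [ 0.4249 -0.0784  0.018 ]
(68, 130) [0.6522 0.498  0.    ]
(68, 262) [0.3277 0.4902 0.    ]
(445, 258) [ 0.3235 -0.4372  0.    ]
```

View pics/z1.png

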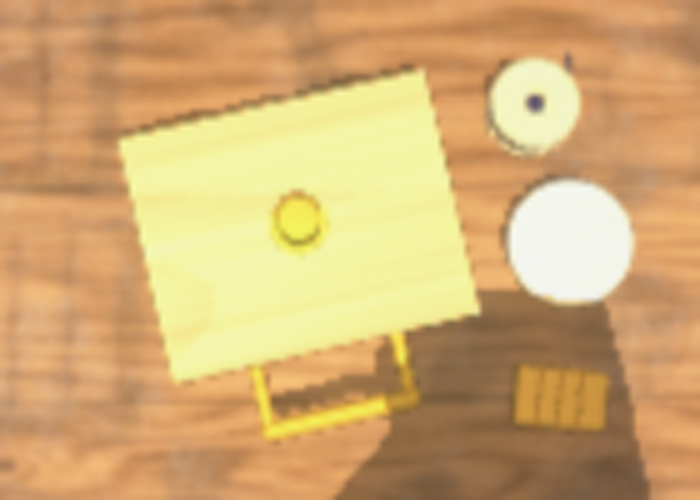

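View pics/m1.png

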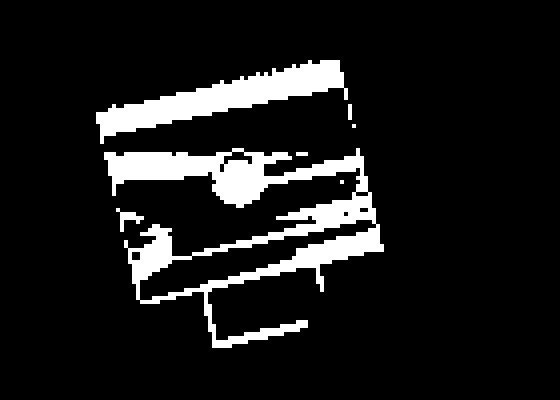

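Run:
```python
from plant import arm
from h import *
c=arm.read_camera("top");im=c["img"];hsv=cv2.cvtColor(im,cv2.COLOR_RGB2HSV)
m=cv2.inRange(hsv,(25,60,200),(36,255,255));m[:, :205]=0;m[:,292:]=0;m[:145]=0;m[235:]=0
k=cv2.morphologyEx(m,cv2.MORPH_OPEN,np.ones((7,7)))
cs,_=cv2.findContours(k,0,2);b=max(cs,key=cv2.contourArea);r=cv2.minAreaRect(b);print(r)
bp=cv2.boxPoints(r)
bp2=np.array([(120,140),(423,68),(478,313),(177,382)])/5+[190,140]-.4
for q in (bp,bp2):
  w=np.array([ray(c,*p,.058) for p in q]);print(w.round(4).tolist(),w.mean(0));
  for i in range(4):
    d=w[(i+1)%4]-w[i];print(np.linalg.norm(d),np.degrees(np.arctan2(d[1],d[0])))
print("knob",ray(c,298/5+190-.4,215/5+140-.4,.09))
a=ray(c,270/5+189.6,433/5+139.6,.049);b=ray(c,413/5+189.6,400/5+139.6,.049);print("bar ends",a,b,(a+b)/2,np.linalg.norm(a-b))
s=arm.read_camera("scene");cv2.imwrite("pics/s1.png",cv2.resize(s["img"][160:250,190:330,::-1],None,fx=5,fy=5,interpolation=cv2.INTER_CUBIC))
for z in(.058,.07,.09):print(proj(s,[.507,.046,z]))
```

```text
((249.38211059570312, 184.9813232421875), (49.687442779541016, 62.6301155090332), 77.19573211669922)
[[0.547, 0.1324, 0.058], [0.5787, -0.0108, 0.058], [0.4644, -0.035, 0.058], [0.4338, 0.1073, 0.058]] [0.50599288 0.04846266 0.058     ]
0.14669475341806523 -77.4996216685515
0.11681276451445383 -168.07602519477223
0.14549501457341502 102.1645692063895
0.1159541188873418 12.513771539556194
[[0.5472, 0.1318, 0.058], [0.5802, -0.0104, 0.058], [0.4646, -0.0344, 0.058], [0.4341, 0.1058, 0.058]] [0.50653535 0.04818704 0.058     ]
0.1459111029855341 -76.92999911434597
0.11807894727817851 -168.22634023168808
0.14348587743076005 102.2718676882805
0.11605025689666346 12.955354629039816
knob [0.50816076 0.04874879 0.09      ]
bar ends [0.40985591 0.06316281 0.049     ] [ 0.42445495 -0.00401558  0.049     ] [0.41715543 0.02957361 0.049     ] 0.0687464042229909
[np.float64(251.59558354888887), np.float64(194.70234050769773)]
[np.float64(251.39903055295758), np.float64(189.8530483012881)]
[np.float64(251.0647224839114), np.float64(181.6051073015359)]
```

View pics/s1.png

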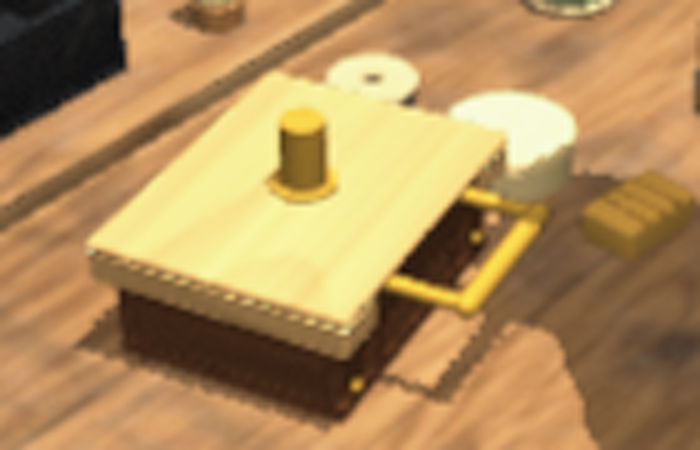

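```bash
cat >> h.py <<'E'
from scipy.spatial.transform import Rotation as R
def plan(obs,tp,tyaw=-77.7,n=12,trans=48.):
    R0=R.from_euler('xyz',obs["orientation"],degrees=True);p=obs["tcp_pos"].copy()
    Rt=R.from_euler('xyz',[-90,0,tyaw],degrees=True);out=[]
    for i in range(n):
        d=np.array(tp)-p;L=np.linalg.norm(d)*1000
        st=d*min(1,trans/max(L,1e-6))
        rv=(R0.inv()*Rt).as_rotvec(degrees=True);a=np.abs(rv).max();rv=rv*min(1,8.5/max(a,1e-6))
        t=R0.inv().apply(st)*1000;out.append((t.round(1).tolist(),rv.round(2).tolist()))
        p=p+st;R0=R0*R.from_rotvec(rv,degrees=True)
        if L<trans and a<8.5:break
    for t,r in out:print(t,r)
E
python3 - <<'E'
from plant import arm
from h import *
plan(arm.get_obs(),[.507,.048,.16])
E
```

```text
[-38.2, 6.3, -28.4] [0.0, -8.5, -0.0]
[-42.0, 6.3, -22.4] [0.0, -8.5, -0.0]
[-44.8, 6.3, -16.0] [0.0, -8.5, -0.0]
[-46.7, 6.3, -9.1] [0.0, -8.5, -0.0]
[-47.5, 6.3, -2.1] [0.0, -8.5, -0.0]
[-47.3, 6.2, 4.9] [0.0, -8.5, -0.0]
[-46.1, 6.2, 11.8] [0.0, -8.5, -0.0]
[-43.8, 6.2, 18.5] [0.0, -8.5, -0.0]
[-40.6, 6.2, 24.8] [0.0, -8.5, -0.0]
[-36.5, 6.2, 30.5] [0.0, -1.12, -0.0]
[-35.9, 6.2, 31.2] [0.0, -0.0, 0.0]
[-35.9, 6.2, 31.2] [0.0, -0.0, 0.0]
```

Request:
{"method": "apply_moves", "body": {
  "moves": [
    {"fingers": 70, "translation": [-38, 6, -28], "rot": [0, -8.5, 0]},
    {"fingers": 70, "translation": [-42, 6, -22], "rot": [0, -8.5, 0]},
    {"fingers": 70, "translation": [-45, 6, -16], "rot": [0, -8.5, 0]},
    {"fingers": 70, "translation": [-47, 6, -9], "rot": [0, -8.5, 0]},
    {"fingers": 70, "translation": [-47, 6, -2], "rot": [0, -8.5, 0]},
    {"fingers": 70, "translation": [-47, 6, 5], "rot": [0, -8.5, 0]},
    {"fingers": 70, "translation": [-46, 6, 12], "rot": [0, -8.5, 0]},
    {"fingers": 70, "translation": [-44, 6, 18], "rot": [0, -8.5, 0]},
    {"fingers": 70, "translation": [-40, 6, 25], "rot": [0, -8.5, 0]},
    {"fingers": 70, "translation": [-36, 6, 30], "rot": [0, -1, 0]}
  ],
  "squeeze": 15
}}

```text
clock: 1.3
tcp_pos: [0.4479, -0.0479, 0.1765]
orientation: [-89.9, -0.2, -76.7]
wrist_force: [1.7, -1.0, -0.4]
width: 0.0617
```

Run:
```python
from plant import arm
from h import *
plan(arm.get_obs(),[.507,.048,.16])
```

```text
[-33.6, 6.9, 33.5] [-0.13, 1.03, 0.22]
[-34.2, 7.0, 32.9] [0.0, 0.0, 0.0]
[-12.7, 2.6, 12.3] [0.0, 0.0, 0.0]
```

Request:
{"method": "apply_moves", "body": {
  "moves": [
    {"fingers": 70, "translation": [-34, 7, 33], "rot": [0, 1, 0]},
    {"fingers": 70, "translation": [-34, 7, 33], "rot": [0, 0, 0]},
    {"fingers": 70, "translation": [-13, 2, 12], "rot": [0, 0, 0]},
    {"fingers": 70, "translation": [0, 0, 0], "rot": [0, 0, 0]}
  ]
}}

```text
clock: 1.7
tcp_pos: [0.5086, 0.0577, 0.1589]
orientation: [-89.9, -0.2, -77.3]
wrist_force: [-1.1, -0.2, 0.5]
width: 0.0619
```

Run:
```python
from plant import arm
from h import *
o=arm.get_obs();print(o["tcp_pos"],o["orientation"],o["width"])
c=arm.read_camera("wrist");cv2.imwrite("pics/w1.png",c["img"][:,:,::-1])
print(proj(c,[.5072,.0483,.09]),proj(c,[.5072,.0483,.058]))
print(c["world_from_camera"])
plan(o,[.507,.048,.065],trans=30)
```

```text
[0.50862976 0.05766576 0.15886554] [-89.86124927  -0.19816246 -77.26914234] 0.06194595829229301
[np.float64(250.79564028070254), np.float64(214.6561123614286)] [np.float64(251.15260763455305), np.float64(201.32085335347833)]
[[ 0.97559606  0.20839307  0.06917122  0.49070171]
 [ 0.21956072 -0.92920909 -0.29726007  0.13293641]
 [ 0.00232759  0.30519304 -0.95228766  0.30474248]
 [ 0.          0.          0.          1.        ]]
[2.8, 29.8, -1.3] [-0.14, 0.43, 0.2]
[2.9, 29.8, -1.2] [-0.0, 0.0, -0.0]
[2.9, 29.8, -1.2] [0.0, 0.0, 0.0]
[0.4, 4.4, -0.2] [0.0, 0.0, 0.0]
```

View pics/w1.png

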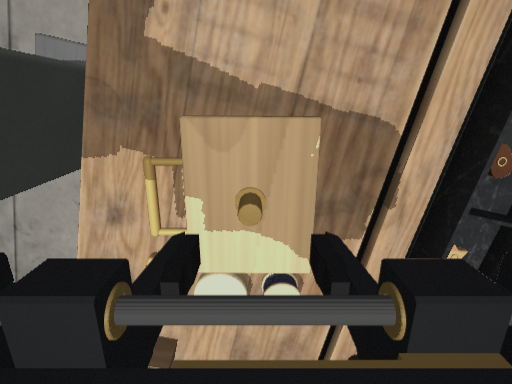

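The wrist view shows the knob top at about (249,216), against a predicted (251,215), so my estimate agrees with it. I'll descend.

Request:
{"method": "apply_moves", "body": {
  "moves": [
    {"fingers": 70, "translation": [9, 15, -1], "rot": [0, 0.4, 0]},
    {"fingers": 70, "translation": [0, 25, -1], "rot": [0, 0, 0]},
    {"fingers": 70, "translation": [0, 25, 0], "rot": [0, 0, 0]},
    {"fingers": 70, "translation": [0, 17, 0], "rot": [0, 0, 0]},
    {"fingers": 70, "translation": [0, 0, 0], "rot": [0, 0, 0]},
    {"fingers": 70, "translation": [0, 0, 0], "rot": [0, 0, 0]}
  ]
}}

```text
clock: 2.35
tcp_pos: [0.5072, 0.04, 0.0772]
orientation: [-89.7, -0.3, -78.1]
wrist_force: [0.1, 0.8, 0.5]
width: 0.0617
```

Run:
```python
from plant import arm
from h import *
o=arm.get_obs();print(o["tcp_pos"],o["orientation"],o["width"])
plan(o,[.507,.048,.065],trans=30)
```

```text
[0.50720575 0.04001806 0.07718462] [-89.71338703  -0.32884382 -78.11250273] 0.061742630905754416
[-7.9, 12.1, 1.4] [-0.29, -0.41, 0.33]
```

Request:
{"method": "apply_moves", "body": {
  "moves": [
    {"fingers": 70, "translation": [-8, 8, 1.5], "rot": [-0.3, -0.4, 0.3]},
    {"fingers": 70, "translation": [0, 4, 0], "rot": [0, 0, 0]},
    {"fingers": 70, "translation": [0, 0, 0], "rot": [0, 0, 0]},
    {"fingers": 70, "translation": [0, 0, 0], "rot": [0, 0, 0]}
  ]
}}

```text
clock: 2.75
tcp_pos: [0.508, 0.0479, 0.0668]
orientation: [-89.8, -0.1, -77.7]
wrist_force: [0.6, 0.2, 0.8]
width: 0.0618
```

Run:
```python
from plant import arm
from h import *
o=arm.get_obs();print(o["tcp_pos"],o["orientation"],o["width"])
plan(o,[.507,.048,.065],trans=30)
```

```text
[0.5080167  0.04793261 0.06681191] [-8.98187231e+01 -8.78396273e-02 -7.77184294e+01] 0.061808244531901785
[-0.3, 1.8, -1.0] [-0.18, -0.02, 0.09]
```

Close on the knob.

Request:
{"method": "apply_moves", "body": {
  "moves": [
    {"fingers": 50, "translation": [0, 1.5, -0.5], "rot": [-0.2, 0, 0]},
    {"fingers": 0, "translation": [0, 0, 0], "rot": [0, 0, 0]},
    {"fingers": 0, "translation": [0, 0, 0], "rot": [0, 0, 0]},
    {"fingers": 0, "translation": [0, 0, 0], "rot": [0, 0, 0]},
    {"fingers": 0, "translation": [0, 0, 0], "rot": [0, 0, 0]},
    {"fingers": 0, "translation": [0, 0, 0], "rot": [0, 0, 0]}
  ],
  "squeeze": 20
}}

```text
clock: 3.35
tcp_pos: [0.5078, 0.0478, 0.0658]
orientation: [-90.0, -0.1, -77.7]
wrist_force: [-1.9, -0.4, -0.2]
width: 0.0191
```

Request:
{"method": "apply_moves", "body": {
  "moves": [
    {"fingers": 0, "translation": [0, -6, 0], "rot": [0, 0, 0]},
    {"fingers": 0, "translation": [0, -10, 0], "rot": [0, 0, 0]},
    {"fingers": 0, "translation": [0, -15, 0], "rot": [0, 0, 0]},
    {"fingers": 0, "translation": [0, -15, 0], "rot": [0, 0, 0]},
    {"fingers": 0, "translation": [0, -15, 0], "rot": [0, 0, 0]},
    {"fingers": 0, "translation": [0, 0, 0], "rot": [0, 0, 0]},
    {"fingers": 0, "translation": [0, 0, 0], "rot": [0, 0, 0]}
  ],
  "squeeze": 30
}}

```text
clock: 4.05
tcp_pos: [0.5072, 0.048, 0.1315]
orientation: [-90.0, -0.1, -77.7]
wrist_force: [0.0, -0.1, -2.8]
width: 0.0191
```

Run:
```python
from plant import arm
from h import *
o=arm.get_obs();print(o["tcp_pos"],o["orientation"],o["width"])
c=arm.read_camera("scene");cv2.imwrite("pics/s2.png",c["img"][:,:,::-1])
plan(o,[.464,.243,o["tcp_pos"][2]],trans=30)
```

```text
[0.50717911 0.04803593 0.13145104] [-90.01107675  -0.09922261 -77.70172023] 0.019072874028784704
[-30.0, -0.1, -0.1] [0.01, -0.0, 0.1]
[-30.0, -0.0, -0.1] [0.0, -0.0, 0.0]
[-30.0, -0.0, -0.1] [0.0, 0.0, 0.0]
[-30.0, -0.0, -0.1] [0.0, 0.0, 0.0]
[-30.0, -0.0, -0.1] [0.0, 0.0, 0.0]
[-30.0, -0.0, -0.1] [0.0, 0.0, 0.0]
[-19.7, -0.0, -0.1] [0.0, 0.0, 0.0]
```

View pics/s2.png

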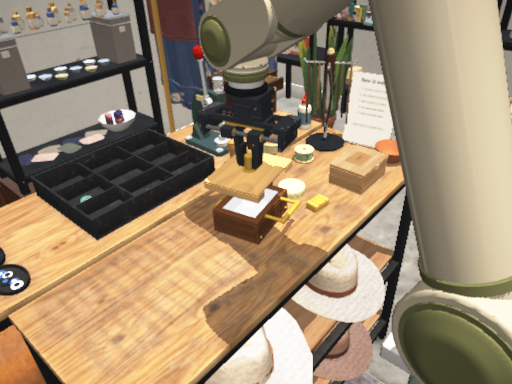

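The scene view shows the cover lifted and held level, with the lid still closed. I'll carry it left.

Request:
{"method": "apply_moves", "body": {
  "moves": [
    {"fingers": 0, "translation": [-12, 0, 0], "rot": [0, 0, 0]},
    {"fingers": 0, "translation": [-22, 0, 0], "rot": [0, 0, 0]},
    {"fingers": 0, "translation": [-30, 0, 0], "rot": [0, 0, 0]},
    {"fingers": 0, "translation": [-30, 0, 0], "rot": [0, 0, 0]},
    {"fingers": 0, "translation": [-30, 0, 0], "rot": [0, 0, 0]},
    {"fingers": 0, "translation": [-30, 0, 0], "rot": [0, 0, 0]},
    {"fingers": 0, "translation": [-22, 0, 0], "rot": [0, 0, 0]},
    {"fingers": 0, "translation": [-12, 0, 0], "rot": [0, 0, 0]},
    {"fingers": 0, "translation": [-4, 0, 0], "rot": [0, 0, 0]},
    {"fingers": 0, "translation": [0, 0, 0], "rot": [0, 0, 0]}
  ]
}}

```text
clock: 5.1
tcp_pos: [0.4595, 0.2469, 0.1253]
orientation: [-90.7, -0.0, -77.7]
wrist_force: [0.2, -0.1, -1.7]
width: 0.0187
```

Run:
```python
from plant import arm
from h import *
o=arm.get_obs();print(o["tcp_pos"],o["orientation"],o["width"],o["wrist_force"])
c=arm.read_camera("scene");cv2.imwrite("pics/s3.png",c["img"][:,:,::-1])
```

```text
[0.45947462 0.24694987 0.12530605] [-9.06519365e+01 -2.18386048e-03 -7.77250888e+01] 0.018729338121541355 [ 0.16459093 -0.05456418 -1.69675112]
```

View pics/s3.png

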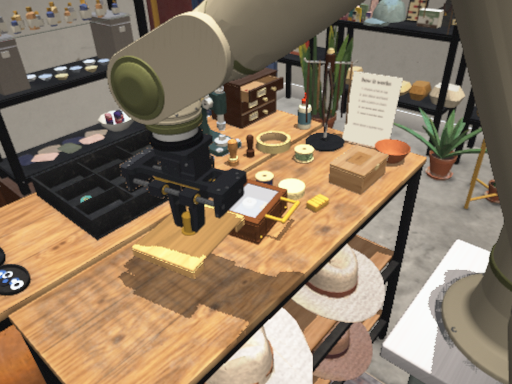

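Request:
{"method": "apply_moves", "body": {
  "moves": [
    {"fingers": 0, "translation": [0, 10, 0], "rot": [0.6, 0, 0]},
    {"fingers": 0, "translation": [0, 20, 0], "rot": [0, 0, 0]},
    {"fingers": 0, "translation": [0, 20, 0], "rot": [0, 0, 0]},
    {"fingers": 0, "translation": [0, 16, 0], "rot": [0, 0, 0]},
    {"fingers": 0, "translation": [0, 8, 0], "rot": [0, 0, 0]},
    {"fingers": 0, "translation": [0, 0, 0], "rot": [0, 0, 0]},
    {"fingers": 0, "translation": [0, 0, 0], "rot": [0, 0, 0]}
  ]
}}

```text
clock: 5.85
tcp_pos: [0.4626, 0.2411, 0.0499]
orientation: [-89.9, -0.1, -78.2]
wrist_force: [0.4, -0.2, -2.0]
width: 0.019
```

Request:
{"method": "apply_moves", "body": {
  "moves": [
    {"fingers": 0, "translation": [0, 8, 0], "rot": [0, 0.4, 0]},
    {"fingers": 0, "translation": [0, 5, 0], "rot": [0, 0, 0]},
    {"fingers": 0, "translation": [0, 4, 0], "rot": [0, 0, 0]},
    {"fingers": 0, "translation": [0, 2, 0], "rot": [0, 0, 0]},
    {"fingers": 0, "translation": [0, 0, 0], "rot": [0, 0, 0]},
    {"fingers": 0, "translation": [0, 0, 0], "rot": [0, 0, 0]}
  ]
}}

```text
clock: 6.45
tcp_pos: [0.4637, 0.2412, 0.0311]
orientation: [-89.7, -0.0, -78.7]
wrist_force: [0.8, 0.1, -1.3]
width: 0.0193
```

Request:
{"method": "apply_moves", "body": {
  "moves": [
    {"fingers": 0, "translation": [0, 2, 0], "rot": [-0.3, 0, 0]},
    {"fingers": 0, "translation": [0, 2, 0], "rot": [0, 0, 0]},
    {"fingers": 0, "translation": [0, 0, 0], "rot": [0, 0, 0]}
  ]
}}

```text
clock: 6.75
tcp_pos: [0.4639, 0.2413, 0.027]
orientation: [-90.0, -0.0, -78.6]
wrist_force: [0.1, -0.3, -1.9]
width: 0.0192
```

Request:
{"method": "apply_moves", "body": {
  "moves": [
    {"fingers": 0, "translation": [0, 1, 0], "rot": [0, 0, 0]},
    {"fingers": 0, "translation": [0, 1, 0], "rot": [0, 0, 0]},
    {"fingers": 0, "translation": [0, 0, 0], "rot": [0, 0, 0]}
  ]
}}

```text
clock: 7.05
tcp_pos: [0.4641, 0.2414, 0.0271]
orientation: [-90.0, -0.1, -78.6]
wrist_force: [-0.1, 0.4, -2.4]
width: 0.0191
```

Run:
```python
from plant import arm
from h import *
o=arm.get_obs();print(o["tcp_pos"],o["orientation"],o["width"],o["wrist_force"])
c=arm.read_camera("scene");cv2.imwrite("pics/s4.png",cv2.resize(c["img"][190:300,100:260,::-1],None,fx=5,fy=5))
```

```text
[0.46412166 0.24141014 0.02710108] [-8.99559976e+01 -5.31076002e-02 -7.86232245e+01] 0.01907342290058796 [-0.1227246   0.38419941 -2.36781551]
```

View pics/s4.png

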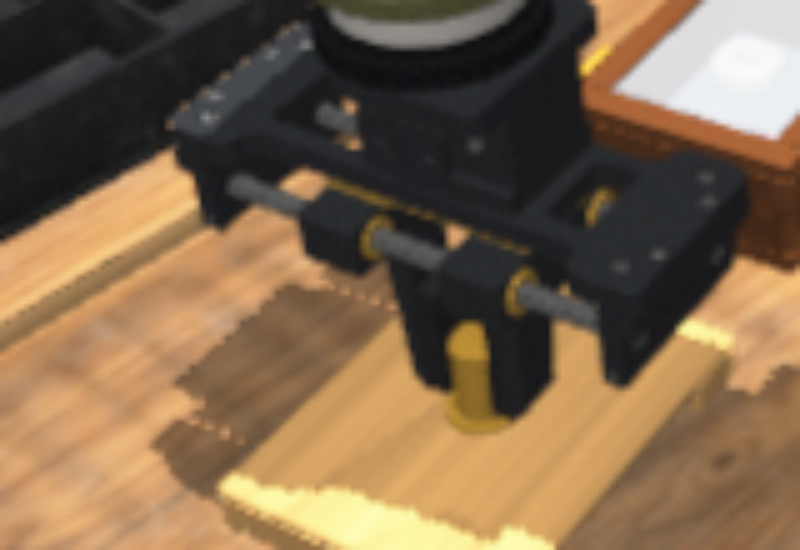

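Request:
{"method": "apply_moves", "body": {
  "moves": [
    {"fingers": 0, "translation": [0, 3, 0], "rot": [0, 0, 0]},
    {"fingers": 0, "translation": [0, 0, 0], "rot": [0, 0, 0]}
  ]
}}

```text
clock: 7.3
tcp_pos: [0.4646, 0.2416, 0.0271]
orientation: [-89.9, -0.1, -78.6]
wrist_force: [-0.1, -1.5, -2.4]
width: 0.019
```

Request:
{"method": "apply_moves", "body": {
  "moves": [
    {"fingers": 0, "translation": [0, 4, 0], "rot": [0, 0, 0]}
  ]
}}

```text
clock: 7.4
tcp_pos: [0.4651, 0.2418, 0.0254]
orientation: [-89.8, -0.1, -78.6]
wrist_force: [-16.0, -6.0, 44.9]
width: 0.0189
```

Contact is confirmed. I'll relax the push, then open slowly.

Request:
{"method": "apply_moves", "body": {
  "moves": [
    {"fingers": 0, "translation": [0, -1, 0], "rot": [0, 0, 0]},
    {"fingers": 0, "translation": [0, 0, 0], "rot": [0, 0, 0]},
    {"fingers": 30, "translation": [0, 0, 0], "rot": [0, 0, 0]},
    {"fingers": 45, "translation": [0, 0, 0], "rot": [0, 0, 0]},
    {"fingers": 60, "translation": [0, 0, 0], "rot": [0, 0, 0]},
    {"fingers": 60, "translation": [0, 0, 0], "rot": [0, 0, 0]},
    {"fingers": 60, "translation": [0, 0, 0], "rot": [0, 0, 0]}
  ]
}}

```text
clock: 8.1
tcp_pos: [0.4654, 0.2419, 0.0257]
orientation: [-89.8, -0.1, -78.6]
wrist_force: [-0.1, -0.8, -0.8]
width: 0.0528
```

Request:
{"method": "apply_moves", "body": {
  "moves": [
    {"fingers": 60, "translation": [0, -15, 0], "rot": [0, 0, 0]},
    {"fingers": 60, "translation": [0, -30, 0], "rot": [0, 0, 0]},
    {"fingers": 60, "translation": [0, -40, 0], "rot": [0, 0, 0]},
    {"fingers": 60, "translation": [0, -40, 0], "rot": [0, 0, 0]},
    {"fingers": 50, "translation": [0, 0, 0], "rot": [0, 0, 0]},
    {"fingers": 50, "translation": [0, 0, 0], "rot": [0, 0, 0]}
  ]
}}

```text
clock: 8.7
tcp_pos: [0.4643, 0.2417, 0.1542]
orientation: [-89.9, -0.1, -78.6]
wrist_force: [-0.3, 0.5, -0.4]
width: 0.0441
```

Run:
```python
from plant import arm
from h import *
o=arm.get_obs();print(o["tcp_pos"],o["orientation"],o["width"],o["wrist_force"])
c=arm.read_camera("top");cv2.imwrite("pics/t5.png",cv2.resize(c["img"][120:250,140:330,::-1],None,fx=4,fy=4,interpolation=cv2.INTER_CUBIC))
c=arm.read_camera("scene");cv2.imwrite("pics/s5.png",c["img"][:,:,::-1])
c=arm.read_camera("wrist");cv2.imwrite("pics/w5.png",c["img"][:,:,::-1])
plan(o,[.417,.0296,.15],trans=40)
```

```text
[0.46430681 0.24166038 0.15424067] [-8.99181219e+01 -6.83550758e-02 -7.85910854e+01] 0.04413259970614008 [-0.31747354  0.47863962 -0.36897076]
[36.5, 0.8, -16.3] [-0.08, -0.89, 0.07]
[36.3, 0.8, -16.8] [-0.0, 0.0, 0.0]
[36.3, 0.8, -16.8] [-0.0, 0.0, 0.0]
[36.3, 0.8, -16.8] [-0.0, 0.0, 0.0]
[36.3, 0.8, -16.8] [-0.0, 0.0, 0.0]
[15.7, 0.3, -7.3] [-0.0, 0.0, 0.0]
```

View pics/t5.png

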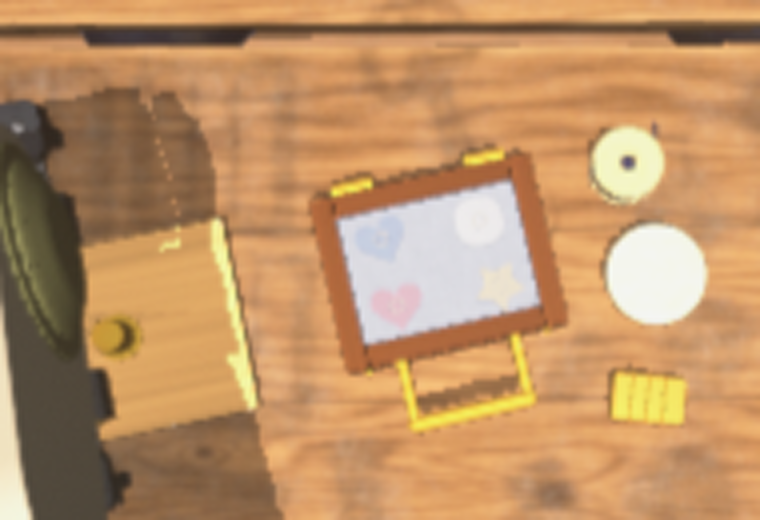

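View pics/s5.png

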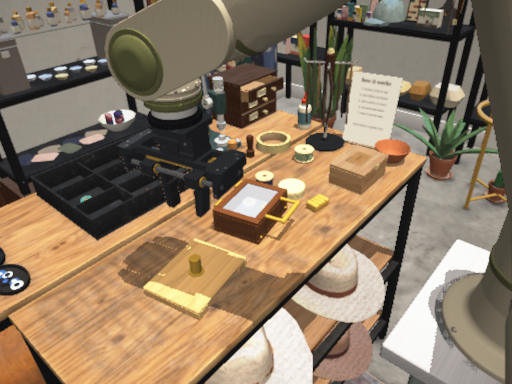

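View pics/w5.png

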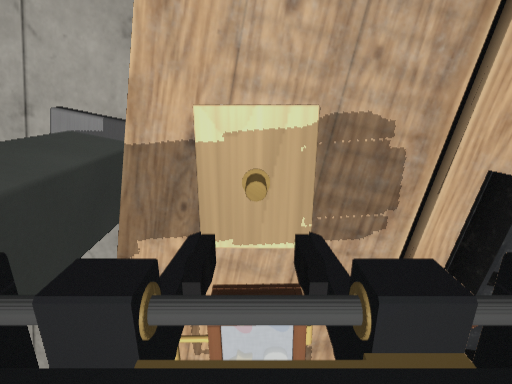

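The cover now lies flat on the worktop and is let go, with the lid closed. In the crop the bar runs from (416,424) to (532,400) and the lid is unobstructed, so I'll refine the handle and yaw.

Run:
```python
from plant import arm
from h import *
c=arm.read_camera("top")
f=lambda u,v,z:ray(c,u/4+140-.4,v/4+120-.4,z)
a=f(414,423,.05);b=f(533,399,.05);d=b-a;print(a,b,(a+b)/2,np.degrees(np.arctan2(d[1],d[0]))+90)
q=[f(*p,.053) for p in [(350,371),(565,323),(520,151),(312,198)]]
print(np.mean(q,0))
for i in range(4):
    d=q[(i+1)%4]-q[i];print(np.linalg.norm(d),np.degrees(np.arctan2(d[1],d[0])))
```

```text
[0.4118704  0.06428804 0.05      ] [ 0.42502568 -0.0054967   0.05      ] [0.41844804 0.02939567 0.05      ] 10.67567648495131
[0.50685483 0.04995516 0.053     ]
0.12874686268751112 -78.03454458749583
0.10503456727815633 13.824740238182134
0.12552644435875732 102.41236726967308
0.1040003243779671 -167.9333935293371
```

Request:
{"method": "apply_moves", "body": {
  "moves": [
    {"fingers": 32, "translation": [20, 0, -9], "rot": [0, -0.9, 0]},
    {"fingers": 32, "translation": [36, 0, -17], "rot": [0, 0, 0]},
    {"fingers": 32, "translation": [40, 0, -18], "rot": [0, 0, 0]},
    {"fingers": 32, "translation": [40, 0, -18], "rot": [0, 0, 0]},
    {"fingers": 32, "translation": [30, 0, -14], "rot": [0, 0, 0]},
    {"fingers": 32, "translation": [16, 0, -7], "rot": [0, 0, 0]},
    {"fingers": 32, "translation": [6, 0, -3], "rot": [0, 0, 0]},
    {"fingers": 32, "translation": [0, 0, 0], "rot": [0, 0, 0]},
    {"fingers": 32, "translation": [0, 0, 0], "rot": [0, 0, 0]}
  ]
}}

```text
clock: 9.8
tcp_pos: [0.4152, 0.0338, 0.1463]
orientation: [-90.8, 0.1, -77.6]
wrist_force: [0.1, 0.2, -1.3]
width: 0.0279
```

Run:
```python
from plant import arm
from h import *
o=arm.get_obs();print(o["tcp_pos"],o["orientation"],o["width"],o["wrist_force"])
plan(o,[.418,.0296,.08],trans=100)
```

```text
[0.41519923 0.03376406 0.14628489] [-90.79508609   0.14393915 -77.5617787 ] 0.027932729278777452 [ 0.14100177  0.23835789 -1.25717871]
[4.8, 66.2, 2.8] [0.8, 0.14, -0.14]
```

Request:
{"method": "apply_moves", "body": {
  "moves": [
    {"fingers": 32, "translation": [5, 10, 3], "rot": [0.8, 0, 0]},
    {"fingers": 32, "translation": [0, 20, 0], "rot": [0, 0, 0]},
    {"fingers": 32, "translation": [0, 20, 0], "rot": [0, 0, 0]},
    {"fingers": 32, "translation": [0, 10, 0], "rot": [0, 0, 0]},
    {"fingers": 32, "translation": [0, 0, 0], "rot": [0, 0, 0]},
    {"fingers": 32, "translation": [0, 0, 0], "rot": [0, 0, 0]}
  ]
}}

```text
clock: 10.4
tcp_pos: [0.4206, 0.0342, 0.0843]
orientation: [-89.9, 0.2, -77.1]
wrist_force: [-0.6, -0.0, 0.9]
width: 0.028
```

Run:
```python
from plant import arm
from h import *
o=arm.get_obs();print(o["tcp_pos"],o["orientation"],o["width"],o["wrist_force"])
c=arm.read_camera("wrist");cv2.imwrite("pics/w6.png",c["img"][:,:,::-1])
for p in ([.4112,.0628,.049],[.4253,-.0034,.049],[.418,.0296,.049]):print(proj(c,p))
c=arm.read_camera("scene");cv2.imwrite("pics/s6.png",cv2.resize(c["img"][150:270,180:340,::-1],None,fx=5,fy=5))
plan(o,[.418,.0296,.03],trans=100)
```

```text
[0.42059295 0.0342494  0.08428219] [-89.91045921   0.16121864 -77.14437423] 0.028045133767170206 [-0.57346684 -0.04300313  0.88670348]
[np.float64(251.0529743626356), np.float64(178.2504375796003)]
[np.float64(250.09931208108534), np.float64(270.4999349166049)]
[np.float64(250.15911435310935), np.float64(226.7989116366555)]
[4.1, 54.3, -3.6] [-0.09, 0.56, -0.16]
```

View pics/w6.png

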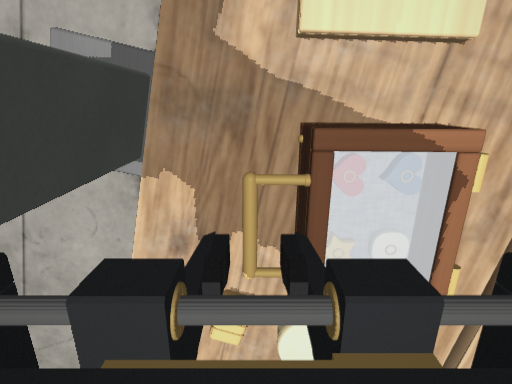

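View pics/s6.png

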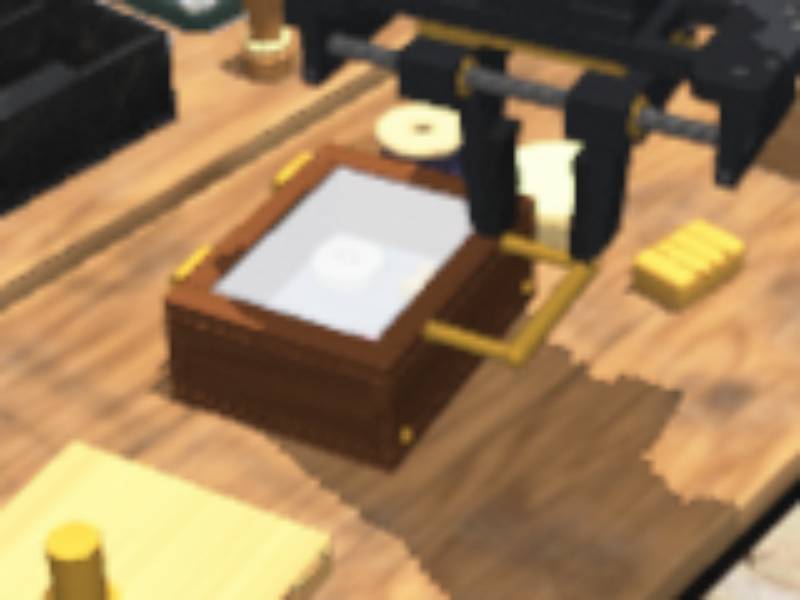

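In the wrist view the bar runs from (250,178) to (249,272), within about 2 px of the prediction. Descending around it.

Request:
{"method": "apply_moves", "body": {
  "moves": [
    {"fingers": 32, "translation": [4, 4, -3.5], "rot": [0, 0.5, 0]},
    {"fingers": 32, "translation": [0, 4, 0], "rot": [0, 0, 0]},
    {"fingers": 32, "translation": [0, 0, 0], "rot": [0, 0, 0]}
  ]
}}

```text
clock: 10.8
tcp_pos: [0.4187, 0.0288, 0.0771]
orientation: [-89.7, 0.1, -77.7]
wrist_force: [-0.4, -0.1, -0.0]
width: 0.028
```

Run:
```python
from plant import arm
from h import *
o=arm.get_obs();print(o["tcp_pos"],o["orientation"],o["width"],o["wrist_force"])
plan(o,[.418,.0296,.03],trans=100)
```

```text
[0.41865916 0.02883143 0.07712522] [-8.97260803e+01  7.61601169e-02 -7.77113944e+01] 0.028014907736514043 [-0.42296137 -0.13533921 -0.04233995]
[-0.8, 47.1, -0.7] [-0.27, -0.01, -0.08]
```

Request:
{"method": "apply_moves", "body": {
  "moves": [
    {"fingers": 32, "translation": [-1, 12, -0.7], "rot": [-0.3, 0, 0]},
    {"fingers": 32, "translation": [0, 15, 0], "rot": [0, 0, 0]},
    {"fingers": 32, "translation": [0, 14, 0], "rot": [0, 0, 0]},
    {"fingers": 32, "translation": [0, 5, 0], "rot": [0, 0, 0]},
    {"fingers": 32, "translation": [0, 0, 0], "rot": [0, 0, 0]},
    {"fingers": 32, "translation": [0, 0, 0], "rot": [0, 0, 0]}
  ]
}}

```text
clock: 11.4
tcp_pos: [0.4175, 0.0298, 0.0277]
orientation: [-90.1, 0.1, -77.7]
wrist_force: [-0.3, 0.1, -0.2]
width: 0.028
```

Run:
```python
from plant import arm
from h import *
o=arm.get_obs();print(o["tcp_pos"],o["orientation"],o["width"],o["wrist_force"])
plan(o,[.418,.0296,.03],trans=100)
```

```text
[0.41754946 0.02977802 0.0276854 ] [-9.00850528e+01  7.74335886e-02 -7.77447139e+01] 0.027967529599168366 [-0.29909307  0.11637959 -0.17034693]
[0.3, -2.3, 0.4] [0.09, -0.04, -0.08]
```

Request:
{"method": "apply_moves", "body": {
  "moves": [
    {"fingers": 32, "translation": [0, -2.3, 0.4], "rot": [0, 0, 0]},
    {"fingers": 0, "translation": [0, 0, 0], "rot": [0, 0, 0]},
    {"fingers": 0, "translation": [0, 0, 0], "rot": [0, 0, 0]},
    {"fingers": 0, "translation": [0, 0, 0], "rot": [0, 0, 0]},
    {"fingers": 0, "translation": [0, 0, 0], "rot": [0, 0, 0]}
  ],
  "squeeze": 12
}}

```text
clock: 11.9
tcp_pos: [0.4183, 0.0297, 0.0314]
orientation: [-90.0, 0.0, -77.7]
wrist_force: [0.2, -0.2, -0.9]
width: 0.0089
```

Request:
{"method": "apply_moves", "body": {
  "moves": [
    {"fingers": 0, "translation": [0, -6, 0.1], "rot": [0, 0, 0]},
    {"fingers": 0, "translation": [0, -6, 0.4], "rot": [0, 0, 0]},
    {"fingers": 0, "translation": [0, -12, 1.6], "rot": [0, 0, 0]},
    {"fingers": 0, "translation": [0, -12, 2.7], "rot": [0, 0, 0]},
    {"fingers": 0, "translation": [0, -12, 3.7], "rot": [0, 0, 0]},
    {"fingers": 0, "translation": [0, 0, 0], "rot": [0, 0, 0]},
    {"fingers": 0, "translation": [0, 0, 0], "rot": [0, 0, 0]}
  ]
}}

```text
clock: 12.6
tcp_pos: [0.4287, 0.032, 0.0837]
orientation: [-89.7, -0.0, -77.8]
wrist_force: [1.3, -0.4, -3.2]
width: 0.009
```

```bash
cat > g.py <<'E'
from plant import arm
from h import *
o=arm.get_obs();print(o["tcp_pos"],o["orientation"],o["width"],o["wrist_force"])
r=R.from_euler('xyz',o["orientation"],degrees=True)
bar=o["tcp_pos"]-r.apply([0,.019,0]);e=np.array([.977,.213,0]);h=np.array([.5057,.0489,.049])+.052*e
d=bar-h;x=-d@e;z=d[2];print("bar",bar,"ang",np.degrees(np.arctan2(z,x)),"rad",np.hypot(x,z))
a=np.radians(50);print("remain tool:",r.inv().apply((h-e*.142*np.cos(a)+[0,0,.142*np.sin(a)]-bar))*1000)
E
python3 - <<'E'
import g
from g import *
c=arm.read_camera("scene");cv2.imwrite("pics/s7.png",cv2.resize(c["img"][120:270,160:360,::-1],None,fx=4,fy=4))
E
```

```text
[0.42869121 0.03197381 0.08374153] [-8.96695732e+01 -2.45241962e-02 -7.77612783e+01] 0.009014138597905041 [ 1.33361974 -0.4440109  -3.15807453]
bar [0.4285824  0.03195853 0.10274121] ang 22.313438568978455 rad 0.14154598649378025
remain tool: [ -0.14386149 -54.80740221  39.99920027]
```

View pics/s7.png

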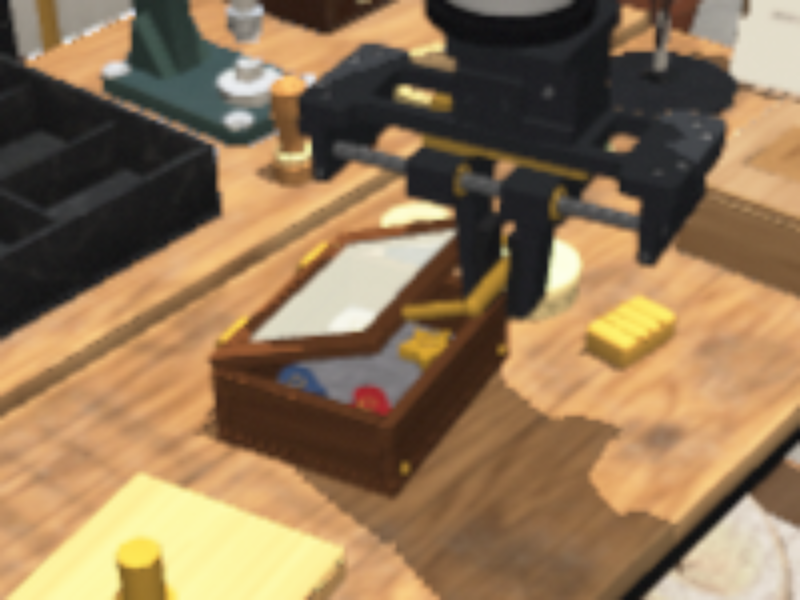

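The lid is opening cleanly, at about 22° with the bar firmly gripped. I'll continue along the arc.

Request:
{"method": "apply_moves", "body": {
  "moves": [
    {"fingers": 0, "translation": [0, -7, 3], "rot": [0, 0, 0]},
    {"fingers": 0, "translation": [0, -11, 6], "rot": [0, 0, 0]},
    {"fingers": 0, "translation": [0, -10.5, 7], "rot": [0, 0, 0]},
    {"fingers": 0, "translation": [0, -9.5, 7.5], "rot": [0, 0, 0]},
    {"fingers": 0, "translation": [0, -5, 4.5], "rot": [0, 0, 0]},
    {"fingers": 0, "translation": [0, 0, 0], "rot": [0, 0, 0]},
    {"fingers": 0, "translation": [0, 0, 0], "rot": [0, 0, 0]}
  ]
}}

```text
clock: 13.35
tcp_pos: [0.4582, 0.0385, 0.1275]
orientation: [-89.6, 0.1, -77.9]
wrist_force: [2.3, -0.7, -2.5]
width: 0.0084
```

```bash
python3 g.py
```

```text
[0.45819069 0.03852539 0.12753951] [-8.95854536e+01  7.64633756e-02 -7.78599994e+01] 0.008376852379731431 [ 2.3423822  -0.71521089 -2.4740093 ]
bar [0.45806163 0.03847169 0.14653899] ang 44.06980870988413 rad 0.140236066878918
remain tool: [ -0.08280731 -11.17024375   9.57348944]
```

Request:
{"method": "apply_moves", "body": {
  "moves": [
    {"fingers": 0, "translation": [0, -5, 4], "rot": [-0.3, 0, 0]},
    {"fingers": 0, "translation": [0, -5, 4.5], "rot": [0, 0, 0]},
    {"fingers": 0, "translation": [0, 0, 0], "rot": [0, 0, 0]},
    {"fingers": 0, "translation": [0, 0, 0], "rot": [0, 0, 0]},
    {"fingers": 0, "translation": [0, 0, 0], "rot": [0, 0, 0]}
  ]
}}

```text
clock: 13.85
tcp_pos: [0.4674, 0.0406, 0.136]
orientation: [-89.9, 0.2, -78.0]
wrist_force: [2.2, -0.1, -3.5]
width: 0.0085
```

Run:
```python
import g
from g import *
c=arm.read_camera("scene");cv2.imwrite("pics/s8.png",cv2.resize(c["img"][120:310,120:360,::-1],None,fx=3,fy=3))
c=arm.read_camera("top");cv2.imwrite("pics/t8.png",cv2.resize(c["img"][120:250,140:330,::-1],None,fx=4,fy=4))
```

```text
[0.46736056 0.04055508 0.13595577] [-89.90403095   0.1676256  -77.95299454] 0.008460610244418474 [ 2.23323657 -0.06157167 -3.45456769]
bar [0.46734104 0.04049408 0.15495566] ang 49.26097977454943 rad 0.13984037422486253
remain tool: [-5.03662978e-02 -2.82251815e+00 -1.23054046e-04]
```

View pics/s8.png

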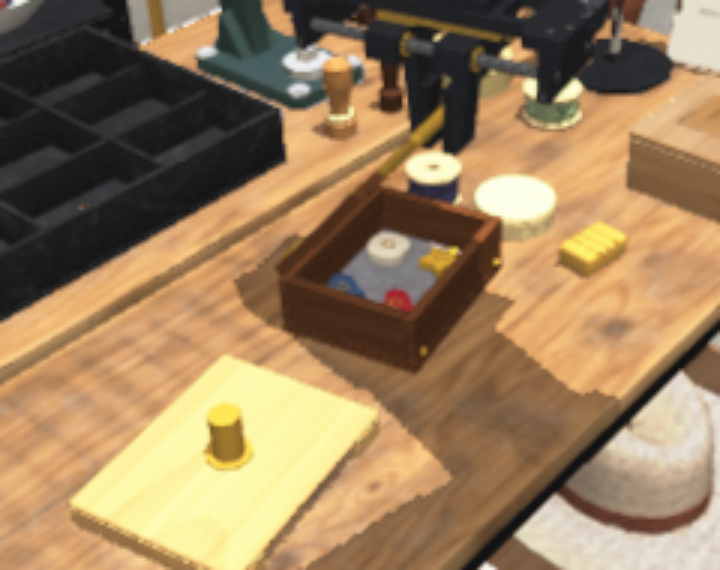

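View pics/t8.png

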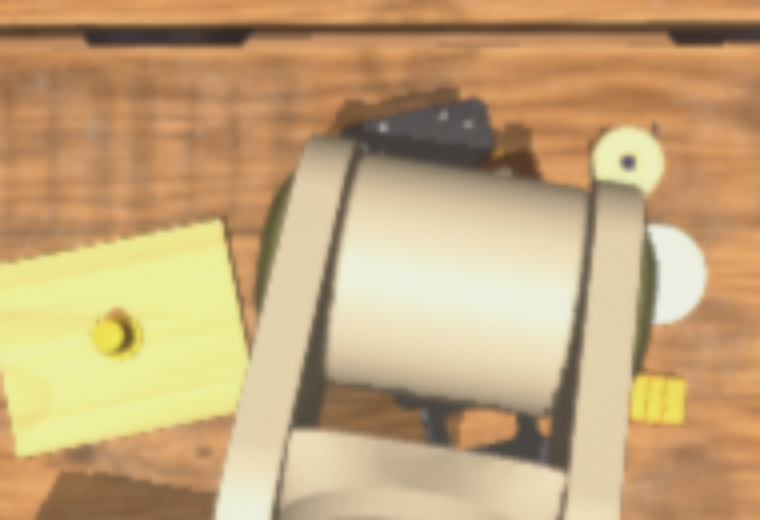

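Request:
{"method": "apply_moves", "body": {
  "moves": [
    {"fingers": 0, "translation": [0, 0, 0], "rot": [0, 0, 0]},
    {"fingers": 0, "translation": [0, 0, 0], "rot": [0, 0, 0]},
    {"fingers": 0, "translation": [0, 0, 0], "rot": [0, 0, 0]},
    {"fingers": 0, "translation": [0, 0, 0], "rot": [0, 0, 0]}
  ]
}}

```text
clock: 14.35
tcp_pos: [0.4673, 0.0405, 0.1359]
orientation: [-89.9, 0.2, -78.0]
wrist_force: [1.9, 0.6, -4.8]
width: 0.0083
```

Run:
```python
import g
from g import *
print(o["qd"])
arm.read_camera("wrist");print(arm.get_obs()["tcp_pos"])
print(arm.finish_job())
```

```text
[0.46728397 0.04054133 0.13588959] [-89.88516385   0.17265073 -77.96675496] 0.008321569372153259 [ 1.94771115  0.62682379 -4.80747151]
bar [0.46725866 0.0404774  0.15488946] ang 49.217193530672716 rad 0.1398450972727667
remain tool: [-0.04994986 -2.88854565  0.08496918]
[ 0.02505413 -0.10488693  0.06686447  0.02153226  0.01864911  0.00740346]
[0.46728087 0.04052111 0.13588211]
the job is handed in; nothing more can be done
None
```

I lifted the cover off by its knob and set it down flat on the worktop, about 0.2 m to the left of the case. I then raised the lid by its bar to about 49–50° and handed the job in at 14.4 s with the gripper still holding it.

**Last checks:**
- **Lid:** the gripper pose gives about 49.2°. It was steady to about 0.1 mm over the final half second, and the fingers were closed on the bar.
- **Cover:** in the final pictures it lies flat and right way up on the worktop, clear of the case and lid.
- **Tin, spool and block:** they look unmoved in the same pictures. I did not re-measure their positions.

**What disagreed:** the bar came out 140 mm from the hinge instead of the stated 142 mm. It may have slipped slightly in the pads, or the calibration may be off by that much. Either way the angle is uncertain by about 1–2°, which is well inside the 7.5° allowed.

**Contact force:** while confirming the cover had touched down, I pressed it onto the worktop through the grip with about 45 N for roughly 0.1 s. That is below the 120 N wrist limit. The 40 N limit covers the arm and the gripper's body, and I saw neither of them touch anything.

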